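# Line up the pill organizer and the short bottle in the edging

## Robot

A 6-joint arm with a two-finger parallel gripper is mounted at the origin on the work surface. World frame = base frame: x ahead of the robot, y to its left, z up, the work surface at z = 0. Lengths are in m, angles in rad, forces in N, time in s.
With the tool pointing down it reaches from about 0.275 to 0.875 m from the base axis. Payload 12.5 kg.
Tool frame: the origin (TCP) lies on the centre line of the jaws, within the pads' length; the fingertips stand r.finger_overhang ahead of it and the grasp point (between the pads) lies 3 mm ahead of it (r.finger_overhang is the distance from the TCP to the fingertips, in m); z points along the fingers, y is the line along which they close (so a half turn about z gives the same grasp; the last joint's range is limited). The gripper opens to 85 mm and grips with 20 to 120 N. Pads are 22 mm wide; open, the fingers measure 114 mm over their backs; the gripper's body (76 mm by 85 mm) begins 54 mm behind the grasp point. The pads swing forward as they close: fully open they stand 13 mm farther back than shut.
Start: joints at [1.169, 0.351, 1.652, -0, 1.139, -0.085], TCP at [0.171, 0.523, 0.253] pointing down, gripper open.
Joint ranges: [-2.75, 2.75], [-0.79, 2.1], [0.01, 2.65], [-1.57, 4.71], [0.07, 3.14], [-2.87, 2.87]. Speed limits (rad/s): [2.22, 2.22, 2.79, 3.14, 3.14, 3.14].

## Interface

Orientations are given as a unit quaternion [x, y, z, w].
In Python, from cell import r, optics gives the robot as it stands. The module is installed in compiled form; this text tells all that it offers. Calls block until the motion is done:
- r.move_to(position, orientation): joint-space move of the TCP to a pose.
- r.move_linear(position, rot=None, vel=0.15): straight line of the TCP; rot=None keeps the orientation; vel is the mean speed in m/s.
- r.set_joints(angles): joint-space move.
- r.set_gripper(opening, squeeze=None): opening from 0.0 (shut) to 1.0 (fully open); squeeze is the grip in N (None keeps the last); returns when the fingers have stopped.
- r.sleep(seconds).
- r.inverse_kinematics(position, orientation): joint angles nearest the present ones, or None.
- optics.get_image(name): name is "side" or "top"; returns a dict with "pixels" (480x640x3 uint8, red, green, blue), "depth" (480x640 float32, m along the optical axis (not along the pixel's ray), 0 where there is no reading), "fx", "fy", "cx", "cy" (pixels), "D" ([k1, k2, p1, p2, k3] as OpenCV has them; the pictures are not rectified), "camera_from_world" (4x4, takes a point from world to camera coordinates). Camera axes: x right, y down, z forward; pixel columns grow to the right and rows downward; lengths in m; the calibration is good to about 2 mm. A picture is of the moment at which its call begins.
A pose or a line that the arm cannot do raises r.PlanningError and nothing moves.
- r.hand_in(): hands the job in; it is judged then, once.
Readings, each from a call of its own:
- r.current_t(): time.
- r.current_q(): joint angles.
- r.current_qvel(): joint speeds.
- r.current_effort(): joint torques, N m.
- r.current_tool_pos(): TCP position.
- r.current_ee_rot(): TCP orientation.
- r.current_contact_force(): force on the tool from outside, world axes, zero at the start.
- r.current_torque(): the same for the moment, N m.
- r.current_opening(): opening from 0.0 (shut) to 1.0 (fully open).
- r.current_finger_force(): force on a finger pad.
Only numpy, scipy, OpenCV 4.12 (cv2) and the standard library are available. Lean on these libraries where they do the work, as an engineer would, in place of code of your own. Each camera call takes 0.05 s, during which the arm holds its last target. There are 200 camera calls.

## Task

Without gripping or lifting anything, gently push the pill organizer along the cabinet top into the corner of the low L-shaped wooden edging, so that its long side lies flat against the long strip and its end touches the short strip. Then push the shorter of the two brown bottles, upright, into line beside it, so that it touches both the long strip and the free end of the organizer. Leave all the other things where they are.

Things in the scene. Friction and masses are not known exactly. Their poses are not given: they have to be found in the camera images.
- edging: Low dark wooden L-shaped edging fixed to the cabinet top, strips 12 mm thick, 18 mm high. Origin: inner corner, at surface height. Long strip: inner face x = 0, from the corner to y = -300 mm. Short strip: inner face y = 0, from the corner to x = -80 mm. The things belong where x and y are negative. +x points away from the robot within 0.2 rad, +y to its left.
- organizer: Pink plastic weekly pill organizer, a loose rigid block with seven shut flaps on top: 40 mm (x) by 170 mm (y, the long way) by 29 mm high, about 140 g. Origin: centre of its underside. It starts 90 to 150 mm in front of the long strip (its centre), turned up to 0.4 rad from it; pushed against the strip it turns flat. Home, its centre is at (-20, -85) mm in the edging's frame.
- short_bottle: Short brown glass bottle with a white screw cap, loose, upright: 48 mm in diameter, 70 mm high over the cap, about 110 g. Origin: centre of its underside. It stands right of the organizer and may have changed places with the tall bottle. Touching the long strip and the organizer at home, its centre is at (-24, -194) mm in the edging's frame.
- tall_bottle: Tall brown glass bottle of the same kind, 52 mm in diameter, 125 mm high, upright; leave alone. Origin at the centre of its underside.
- cup: White ceramic cup, 76 mm across the rim, 85 mm high, upright; leave alone. Origin at the centre of its underside.
- tweezers: Steel tweezers lying flat, 100 mm long (its x), about 12 mm wide, 8 mm high; leave alone. Origin at its middle, on the surface.
- glasses_case: Shut black reading-glasses case, 62 mm (x) by 160 mm (y) by 36 mm high; leave alone. Origin at the centre of its underside.
- jar: White jar, 60 mm in diameter, 50 mm high, beyond the long strip; leave alone. Origin at the centre of its underside.
- comb: Black comb lying flat, 150 mm long (its y), 30 mm wide, 5 mm high, beyond the edging on the left; leave alone. Origin at its middle, on the surface.

How it is judged:
On the way, in this order (a step that is already met when the one before it is completed fails the run):
1. the organizer lies in the corner, flat against the long strip and touching the short one (x of organizer in the frame of edging between -0.0255 and -0.015 m and y of organizer in the frame of edging between -0.0905 and -0.08 m and angle between the y axis of organizer and the y axis of edging, either way round below 0.052 rad and height (world z) of organizer below 0.004 m and angle between organizer's own z axis and vertical below 0.06 rad), for 0.2 s.
2. the short bottle stands against the long strip and the organizer's free end (x of short_bottle in the frame of edging between -0.03 and -0.018 m and y of short_bottle in the frame of edging below -0.18 m and horizontal distance between organizer and short_bottle below 0.116 m and height (world z) of short_bottle below 0.004 m and angle between short_bottle's own z axis and vertical below 0.06 rad), for 0.2 s.
At the end, for the whole second after the job is handed in: The organizer's centre is within 5.5 mm of its place in the corner across each strip, and it lies parallel to the long strip within 3 degrees, flat on the surface; the short bottle stands upright within 6 mm of the long strip and 7 mm of the organizer's free end; both at rest (all of step 1 and all of step 2 and linear speed of each of organizer, short_bottle below 0.01 m/s); the robot touches nothing.
It fails at once if the organizer is lifted or tipped (over 12 mm or 17 degrees) (height (world z) of organizer above 0.012 m or angle between organizer's own z axis and vertical above 0.3 rad).
It fails at once if the short bottle is lifted or tipped (over 12 mm or 20 degrees) (height (world z) of short_bottle above 0.012 m or angle between short_bottle's own z axis and vertical above 0.35 rad).
It fails at once if the organizer or the short bottle is gripped or rammed (over 35 N from the fingers) (contact force between the fingers and organizer above 35 N or contact force between the fingers and short_bottle above 35 N).
It fails at once if one of the other things is moved more than 20 mm (distance of any of tall_bottle, cup, tweezers, glasses_case, jar, comb from where it was at the start of the episode above 0.02 m).
It also fails if it takes over 59 s, if anything falls off the work surface, if the arm or the gripper's body presses on something with over 40 N, if the wrist force passes 120 N, or if a joint passes its speed limit or range.

## Working session

There is one attempt and no reset: what is moved stays moved. The work goes in short steps, each a Python script; the robot and the scene stay as the last script left them, time stands still between calls to the robot, and variables do not carry over. Pictures are saved under pics/ and viewed, at most 10 in all, crops included, and the job is handed in when it is done.

```bash
mkdir -p pics; cat > h.py <<'E'
import numpy as np, cv2
from cell import r, optics
def get(n): return optics.get_image(n)
def K(c): return np.array([[c["fx"],0,c["cx"]],[0,c["fy"],c["cy"]],[0,0,1.]])
def ray(c,uv,z=0.0):
    """pixels Nx2 -> world points on plane z"""
    p=cv2.undistortPoints(np.array(uv,float).reshape(-1,1,2),K(c),np.array(c["D"],float)).reshape(-1,2)
    T=np.linalg.inv(np.array(c["camera_from_world"])); d=np.c_[p,np.ones(len(p))]@T[:3,:3].T; o=T[:3,3]
    return o+d*((z-o[2])/d[:,2])[:,None]
def cloud(c):
    """world xyz per pixel (NaN without depth)"""
    h,w=c["depth"].shape; u,v=np.meshgrid(np.arange(w),np.arange(h))
    p=cv2.undistortPoints(np.stack([u,v],-1).reshape(-1,1,2).astype(float),K(c),np.array(c["D"],float)).reshape(h,w,2)
    z=np.where(c["depth"]>0,c["depth"],np.nan)[...,None]; T=np.linalg.inv(np.array(c["camera_from_world"]))
    return np.concatenate([p*z,z],-1)@T[:3,:3].T+T[:3,3]
def save(c,f): cv2.imwrite("pics/"+f,c["pixels"][...,::-1])
E
python3 - <<'E'
from h import *
print(r.current_t(),r.finger_overhang,r.current_tool_pos(),r.current_ee_rot())
for n in("top","side"):
    c=get(n); save(c,n+"0.png"); T=np.linalg.inv(np.array(c["camera_from_world"])); print(n,T.round(3).tolist(),c["fx"])
E
```

```text
0.0 0.022 [0.17118586 0.52233346 0.25275172] [ 1.57729250e-01  9.87482207e-01 -5.96199869e-04 -1.41127994e-04]
top [[0.017, -0.984, 0.178, 0.363], [-1.0, -0.017, 0.003, 0.05], [0.0, -0.178, -0.984, 1.236], [0.0, 0.0, 0.0, 1.0]] 580.6981906345636
side [[-0.999, -0.044, 0.032, 0.548], [-0.051, 0.574, -0.817, 0.967], [0.017, -0.818, -0.576, 0.683], [0.0, 0.0, 0.0, 1.0]] 566.6895193469134
```

View pics/top0.png

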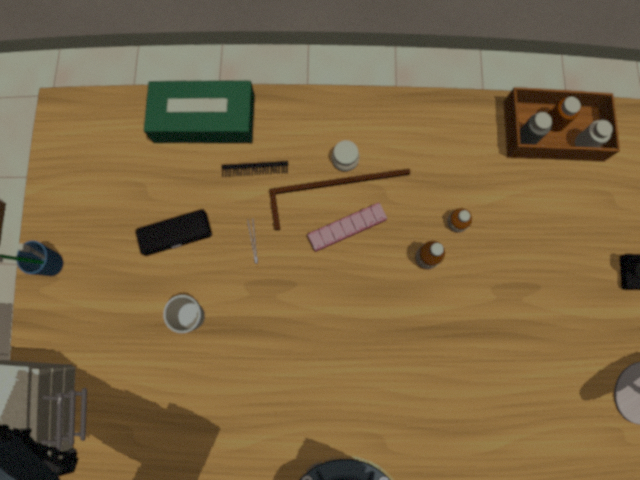

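View pics/side0.png

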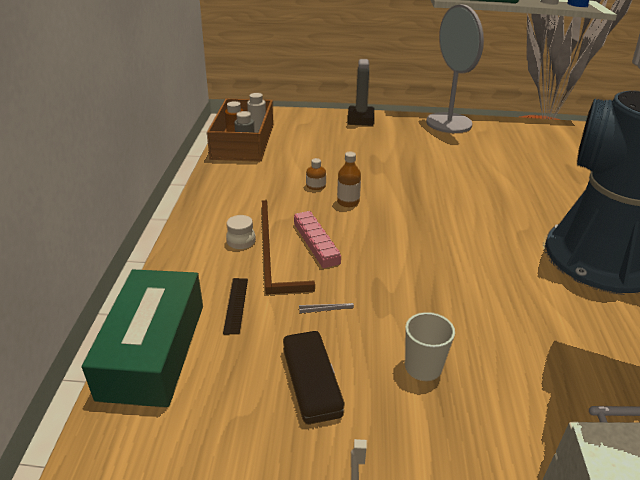

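The top view shows the edging's corner at about (274,190), with the long strip running to (410,172) and the short strip to (277,229). The organizer lies from (312,243) to (384,212). The short bottle is at (460,219) and the tall one at (431,254). The side view agrees: the short bottle is at (316,175), farther from the robot than the tall one. Next I'll measure.

```bash
cat >> h.py <<'E'
def biggest(m,box):
    u0,v0,u1,v1=box; k=np.zeros_like(m,np.uint8); k[v0:v1,u0:u1]=m[v0:v1,u0:u1]
    cs,_=cv2.findContours(k,cv2.RETR_EXTERNAL,cv2.CHAIN_APPROX_NONE); return max(cs,key=cv2.contourArea).reshape(-1,2)
def organizer(c,box=(270,170,430,270)):
    hsv=cv2.cvtColor(c["pixels"],cv2.COLOR_RGB2HSV)
    m=((hsv[...,0]>150)|(hsv[...,0]<5))&(hsv[...,1]>50)&(hsv[...,1]<160)&(hsv[...,2]>90)
    P=ray(c,biggest(m,box),0.029)[:,:2]
    (x,y),(w,h),a=cv2.minAreaRect((P*1000).astype(np.float32)); b=cv2.boxPoints(((x,y),(w,h),a))
    e=[b[1]-b[0],b[2]-b[1]]; L=max(e,key=np.linalg.norm); L=L*np.sign(L[1]); 
    return np.array([x,y])/1000, np.arctan2(-L[0],L[1]), (min(w,h),max(w,h))   # angle of own y axis from world y
def bottle(c,box,h):
    """white cap centre at height h"""
    hsv=cv2.cvtColor(c["pixels"],cv2.COLOR_RGB2HSV); m=(hsv[...,1]<70)&(hsv[...,2]>130)
    k=biggest(m,box); (u,v),rad=cv2.minEnclosingCircle(k); return ray(c,[[u,v]],h)[0,:2],rad
E
python3 - <<'E'
from h import *
c=get("top"); print("org",organizer(c))
X=cloud(c)
print("short",bottle(c,(440,200,480,235),.070),"tall",bottle(c,(415,235,450,270),.125))
for n,b in(("short",(440,200,480,240)),("tall",(415,235,450,275)),("jar",(325,135,365,175)),("cup",(160,290,205,340)),("case",(130,205,215,260)),("org",(300,200,390,255)),("edge",(268,165,415,235))):
    Y=X[b[1]:b[3],b[0]:b[2]].reshape(-1,3); Y=Y[Y[:,2]>.01]; print(n,"zmax",Y[:,2].max().round(4),"ctr top",np.median(Y[Y[:,2]>Y[:,2].max()-.006],0).round(4),Y.min(0).round(3),Y.max(0).round(3))
# edging: dark brown mask, low
hsv=cv2.cvtColor(c["pixels"],cv2.COLOR_RGB2HSV)
m=(hsv[...,2]<110)&(hsv[...,2]>20)
for nm,b in(("long",(285,165,415,192)),("short",(268,198,285,235))):
    k=np.zeros_like(m); k[b[1]:b[3],b[0]:b[2]]=m[b[1]:b[3],b[0]:b[2]]
    k=cv2.morphologyEx(k.astype(np.uint8),cv2.MORPH_OPEN,np.ones((3,3)))
    v,u=np.nonzero(k); P=ray(c,np.c_[u,v],.018)[:,:2]
    mu=P.mean(0); U,S,V=np.linalg.svd(P-mu,full_matrices=0); q=(P-mu)@V.T
    print(nm,mu.round(4),V[0].round(4),"len",np.ptp(q[:,0]).round(4),"wid",np.percentile(q[:,1],[1,99]).round(4), "ends",[(mu+t*V[0]).round(4) for t in(q[:,0].min(),q[:,0].max())],len(u))
E
```

```text
org (array([0.61047876, 0.00296932]), np.float32(0.4414334), (40.814632415771484, 166.3368377685547))
short (array([ 0.63102968, -0.24055   ]), 4.717090606689453) tall (array([ 0.55046544, -0.17088884]), 5.643834114074707)
short zmax 0.0764 ctr top [ 0.6323 -0.2386  0.0716] [ 0.606 -0.263  0.01 ] [ 0.652 -0.216  0.076]
tall zmax 0.1293 ctr top [ 0.5494 -0.1694  0.1249] [ 0.523 -0.194  0.01 ] [ 0.574 -0.142  0.129]
jar zmax 0.0577 ctr top [0.7686 0.007  0.0527] [ 0.732 -0.034  0.01 ] [0.795 0.036 0.058]
cup zmax 0.0887 ctr top [0.4187 0.3308 0.0847] [0.38  0.296 0.01 ] [0.454 0.369 0.089]
case zmax 0.0433 ctr top [0.5938 0.3793 0.0384] [0.542 0.293 0.01 ] [0.643 0.456 0.043]
org zmax 0.0358 ctr top [ 0.6132 -0.0018  0.0309] [ 0.56  -0.082  0.01 ] [0.664 0.085 0.036]
edge zmax 0.0356 ctr top [ 0.6206 -0.0164  0.0307] [ 0.593 -0.134  0.01 ] [0.751 0.172 0.036]
long [0.7176 0.0061] [ 0.1398 -0.9902] len 0.2748 wid [-0.0123  0.0417] ends [array([0.6989, 0.1384]), array([ 0.7373, -0.1337])] 952
short [0.6382 0.1579] [-0.9853 -0.1711] len 0.0726 wid [-0.0074  0.0072] ends [array([0.6738, 0.1641]), array([0.6023, 0.1516])] 221
```

```bash
python3 - <<'E'
from h import *
c=get("top"); s=get("side")
a=cv2.resize(c["pixels"][160:240,262:422],None,fx=5,fy=5,interpolation=cv2.INTER_NEAREST)
cv2.imwrite("pics/crop1.png",a[...,::-1])
for nm,cc,pts in(("top",c,[(350,v) for v in range(174,192)]),("toprow215",c,[(u,215) for u in range(266,286)]),("side row250",s,[(u,250) for u in range(255,280)]),("side col295",s,[(295,v) for v in range(278,298)])):
    print(nm,[(p[0] if pts[0][1]==pts[1][1] else p[1],*map(int,cc["pixels"][p[1],p[0]])) for p in pts])
E
```

```text
top [(174, 141, 109, 61), (175, 137, 104, 63), (176, 115, 85, 47), (177, 87, 57, 34), (178, 65, 39, 24), (179, 63, 36, 16), (180, 55, 24, 1), (181, 52, 29, 7), (182, 58, 37, 17), (183, 94, 68, 36), (184, 126, 94, 52), (185, 138, 106, 62), (186, 145, 112, 65), (187, 143, 110, 64), (188, 148, 115, 67), (189, 146, 113, 68), (190, 148, 117, 66), (191, 148, 116, 64)]
toprow215 [(266, 144, 115, 64), (267, 141, 110, 62), (268, 142, 110, 62), (269, 145, 112, 68), (270, 142, 112, 66), (271, 130, 99, 56), (272, 96, 70, 36), (273, 72, 47, 23), (274, 71, 39, 15), (275, 76, 45, 30), (276, 69, 35, 10), (277, 81, 49, 25), (278, 103, 74, 41), (279, 129, 97, 56), (280, 136, 103, 57), (281, 137, 105, 58), (282, 137, 104, 58), (283, 138, 105, 60), (284, 140, 110, 64), (285, 139, 107, 61)]
side row250 [(255, 175, 129, 70), (256, 181, 134, 73), (257, 182, 136, 72), (258, 183, 136, 74), (259, 184, 135, 73), (260, 188, 140, 77), (261, 197, 147, 77), (262, 129, 97, 51), (263, 86, 64, 35), (264, 84, 49, 23), (265, 87, 51, 25), (266, 86, 51, 26), (267, 86, 52, 27), (268, 82, 47, 24), (269, 94, 61, 31), (270, 197, 148, 78), (271, 189, 139, 74), (272, 187, 140, 72), (273, 192, 142, 74), (274, 193, 142, 75), (275, 189, 141, 76), (276, 189, 141, 74), (277, 188, 139, 75), (278, 194, 145, 77), (279, 200, 150, 80)]
side col295 [(278, 182, 135, 71), (279, 182, 134, 70), (280, 189, 140, 73), (281, 136, 96, 48), (282, 91, 54, 27), (283, 87, 52, 26), (284, 93, 55, 29), (285, 81, 48, 25), (286, 60, 38, 20), (287, 57, 37, 18), (288, 57, 37, 19), (289, 59, 37, 18), (290, 57, 39, 15), (291, 52, 32, 17), (292, 58, 37, 17), (293, 103, 76, 40), (294, 192, 142, 75), (295, 189, 140, 76), (296, 183, 134, 70), (297, 182, 135, 72)]
```

View pics/crop1.png

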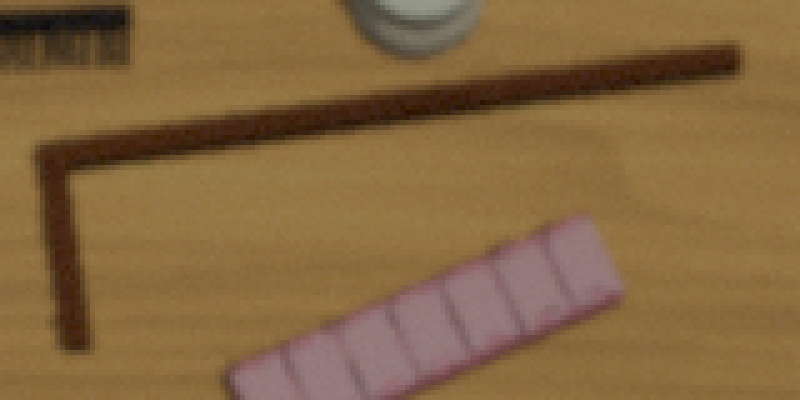

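The crop shows the strips cleanly: the outer corner is at crop (38,150), the long strip ends at (740,55) and the short one at (80,350). Next I'll fit subpixel edges in both views.

```bash
cat > edg.py <<'E'
from h import *
def cross(R,line,thr,last):
    d=np.nonzero(R[line]<thr)[0] if 0 else None
def edges(c,rng,win,axis,thr):
    """scan lines over win along axis; return first/last subpixel threshold crossings"""
    R=c["pixels"][...,0].astype(float); A=[];B=[]
    for t in rng:
        lo,hi=win(t); s=R[lo:hi,t] if axis=='col' else R[t,lo:hi]
        d=np.nonzero(s<thr)[0]
        if not len(d) or d[0]==0 or d[-1]==len(s)-1: continue
        i,j=d[0],d[-1]; a=lo+i-1+(s[i-1]-thr)/(s[i-1]-s[i]); b=lo+j+(thr-s[j])/(s[j+1]-s[j])
        A.append((t,a) if axis=='col' else (a,t)); B.append((t,b) if axis=='col' else (b,t))
    return A,B
def line(c,P,z):
    Q=ray(c,P,z)[:,:2]; vx,vy,x,y=cv2.fitLine((Q*1000).astype(np.float32),cv2.DIST_HUBER,0,.01,.01).ravel()
    d=np.array([vx,vy]); p=np.array([x,y])/1000; return p,d
E
python3 - <<'E'
from edg import *
c=get("top"); s=get("side")
cl=lambda u:190+(u-274)*(172-190)/(410-274)
A,B=edges(c,[u for u in range(290,400)],lambda u:(int(cl(u)-6),int(cl(u)+10)),'col',100)
def rep(n,L): p,d=L; d=d*np.sign(d[np.argmax(abs(d))]); print(n,p.round(4),d.round(4)); return p,d
tf=rep("top long far z18",line(c,A,.018)); tn=rep("top long near z0",line(c,B,0))
A,B=edges(c,range(200,222),lambda v:(264,290),'row',105)
to=rep("top short outer z18",line(c,A,.018)); ti=rep("top short inner z0",line(c,B,0))
A,B=edges(s,range(210,275),lambda v:(255,280),'row',140)
so=rep("side long left(outer z18)",line(s,A,.018)); sn=rep("side long inner z0",line(s,B,0))
A,B=edges(s,range(275,310),lambda u:(272,300),'col',140)
si=rep("side short inner z18",line(s,A,.018)); sx=rep("side short outer z0",line(s,B,0))
def inter(l,m): t=np.linalg.solve(np.c_[l[1],-m[1]],m[0]-l[0]); return l[0]+t[0]*l[1]
print("corner top",inter(tn,ti),"side",inter(sn,si),"outer corner top",inter(tf,to),"side",inter(so,sx))
E
```

```text
top long far z18 [0.72   0.0189] [-0.1679  0.9858]
top long near z0 [0.713  0.0027] [-0.1655  0.9862]
top short outer z18 [0.6459 0.166 ] [0.9845 0.1754]
top short inner z0 [0.6422 0.1522] [0.9845 0.1752]
side long left(outer z18) [0.7188 0.0321] [-0.1667  0.986 ]
side long inner z0 [0.7084 0.0055] [-0.1647  0.9863]
side short inner z18 [0.648  0.1562] [0.9861 0.1662]
side short outer z0 [0.6428 0.17  ] [0.9909 0.1347]
corner top [0.68653816 0.16012962] side [0.6822123  0.16199318] outer corner top [0.6935022  0.17449349] side [0.6942872  0.17698723]
```

```bash
cat >> h.py <<'E'
from scipy.spatial.transform import Rotation
C=np.array([.684,.1615]); TH=.168
R2=np.array([[np.cos(TH),-np.sin(TH)],[np.sin(TH),np.cos(TH)]])
def W(x,y): return C+R2@np.array([x,y])          # edging -> world
def E(p): return R2.T@(np.array(p)[:2]-C)         # world -> edging
def quat(a):
    """tool down, tool y along world angle a"""
    y=np.array([np.cos(a),np.sin(a),0]); z=np.array([0,0,-1.]); return Rotation.from_matrix(np.c_[np.cross(y,z),y,z]).as_quat()
def P(x,y,z): return np.r_[W(x,y),z]
def creep(x0,y0,dx,dy,z,step,n,lim,vel=.02):
    """steps from (x0,y0) along (dx,dy) until the force along it exceeds lim"""
    d=R2@np.array([dx,dy]); f0=np.array(r.current_contact_force())[:2]
    for i in range(1,n+1):
        r.move_linear(P(x0+dx*step*i,y0+dy*step*i,z),vel=vel)
        f=-(np.array(r.current_contact_force())[:2])@d
        if f>lim: break
    print("creep end",i*step,"f",f.round(2),"f0",(-f0@d).round(2)); return i*step
E
python3 - <<'E'
from h import *
for a in(TH+np.pi/2,TH-np.pi/2): print(a,r.inverse_kinematics(P(-.172,-.144,.15),quat(a)),r.inverse_kinematics(P(-.06,-.144,.03),quat(a)))
a=min((TH+np.pi/2,TH-np.pi/2),key=lambda a:abs(r.inverse_kinematics(P(-.172,-.144,.15),quat(a))[5]))
r.move_to(P(-.172,-.144,.15),quat(a)); r.move_linear(P(-.172,-.144,.05),vel=.15)
s=get("side"); save(s,"side1.png"); X=cloud(s); t=r.current_tool_pos()
Y=X[(abs(X[...,0]-t[0])<.04)&(abs(X[...,1]-t[1])<.07)&(X[...,2]>.012)&(X[...,2]<.12)]
l=Y[Y[:,1]>t[1]+.03]; print(t,r.current_t(),r.finger_overhang,r.current_opening(),np.percentile(l[:,2],[0,1,3,10]).round(4),l.min(0),l.max(0),len(l))
E
```

```text
1.7387963267948965 [-1.03589859e-01  4.61699189e-01  1.77379084e+00 -4.44089210e-16
  9.06102625e-01 -1.84238619e+00] [-5.70805273e-02  8.02697788e-01  1.50506823e+00 -4.44089210e-16
  8.33826633e-01 -1.79587685e+00]
-1.4027963267948966 [-1.03589859e-01  4.61699189e-01  1.77379084e+00 -4.44089210e-16
  9.06102625e-01  1.29920647e+00] [-5.70805273e-02  8.02697788e-01  1.50506823e+00 -4.44089210e-16
  8.33826633e-01  1.34571580e+00]
[ 0.53911435 -0.00920935  0.05093641] 3.55 0.022 0.9994666978287537 [0.0253 0.0256 0.0264 0.0289] [0.5146107  0.02126407 0.02525883] [0.57897972 0.06076642 0.11974344] 332
```

View pics/side1.png

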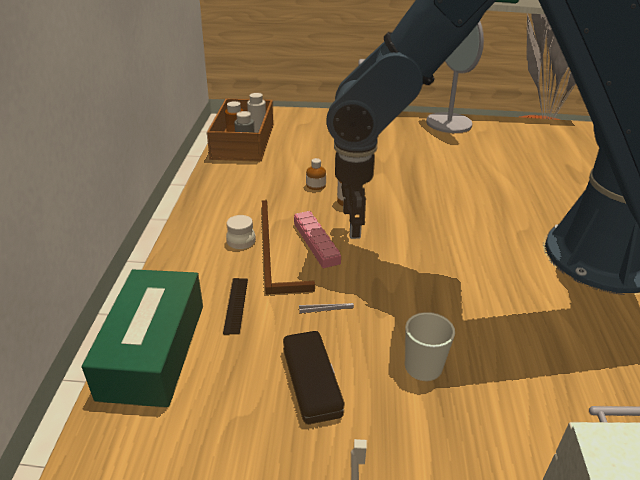

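The open gripper is behind the organizer, around (355,225). The fingertips are about 25 mm below the TCP, so I'll push with the TCP at z = 34 mm.

```bash
python3 - <<'E'
from h import *
z=.034; y=-.144
r.move_linear(P(-.172,y,z),vel=.1)
print("f",np.round(r.current_contact_force(),2))
r.move_linear(P(-.060,y,z),vel=.04)
print("f",np.round(r.current_contact_force(),2),E(r.current_tool_pos()))
k=creep(-.060,y,1,0,z,.002,9,4)
x=-.060+k
r.move_linear(P(x-.05,y,z),vel=.15); r.move_linear(P(x-.05,y,.12),vel=.2)
r.move_to(P(-.17,-.22,.15),r.current_ee_rot())
c=get("top"); save(c,"top2.png"); p,a,w=organizer(c); print(E(p),a-TH,w,r.current_t())
E
```

```text
f [-0.72  0.68  0.47]
f [-0.96 -0.18 -0.47] [-0.06002597 -0.14401428]
creep end 0.01 f 7.08 f0 0.98
[-0.02059349 -0.15049575] -0.0011122525 (45.271888732910156, 168.41990661621094) 9.6833
```

View pics/top2.png

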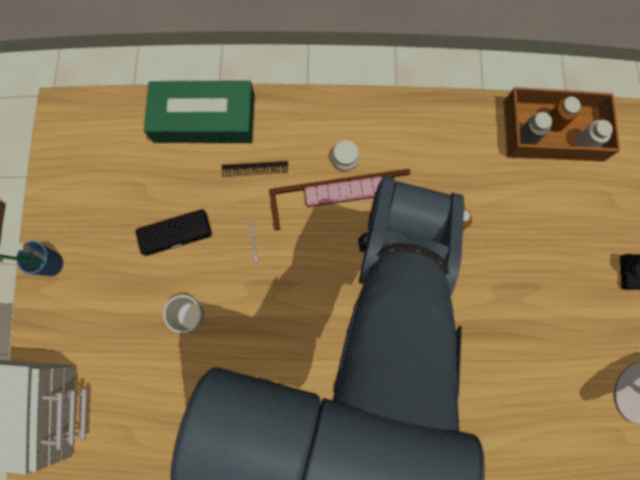

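The organizer now lies flat along the long strip, from (305,198) to about (385,183). Next I'll push it along the strip into the corner.

```bash
python3 - <<'E'
from h import *
z=.034; x=-.022; q=r.current_ee_rot()
r.move_to(P(x,-.310,.12),q); r.move_linear(P(x,-.310,z),vel=.15)
print("f",np.round(r.current_contact_force(),2))
r.move_linear(P(x,-.234,z),vel=.04)
print("f",np.round(r.current_contact_force(),2))
k=creep(x,-.234,0,1,z,.002,10,4); y=-.234+k
r.move_linear(P(x,y-.03,z),vel=.15); r.move_linear(P(x,y-.03,.12),vel=.2)
# re-press against the long strip
r.move_to(P(-.09,-.085,.12),q); r.move_linear(P(-.09,-.085,z),vel=.15)
r.move_linear(P(-.056,-.085,z),vel=.05); k=creep(-.056,-.085,1,0,z,.002,7,4)
r.move_linear(P(-.09,-.085,z),vel=.15); r.move_linear(P(-.09,-.085,.15),vel=.2)
r.move_to(P(-.16,-.47,.18),quat(np.arctan2(R2[1]@[.897,-.441],R2[0]@[.897,-.441])+np.pi)) if 0 else r.move_to(P(-.25,-.20,.2),q)
c=get("top"); save(c,"top3.png"); p,a,w=organizer(c); print(E(p),a-TH,w,r.current_t())
b,_=bottle(c,(440,200,480,235),.07); print("short",E(b),_)
E
```

```text
f [-0.15  0.12 -0.01]
f [ 0.74 -0.4   1.35]
creep end 0.016 f 10.79 f0 0.51
creep end 0.006 f 6.56 f0 0.72
[-0.02040163 -0.08629134] 0.0024053752 (44.73282241821289, 169.85353088378906) 21.2
short [-0.11995271 -0.38708978] 5.431687355041504
```

View pics/top3.png

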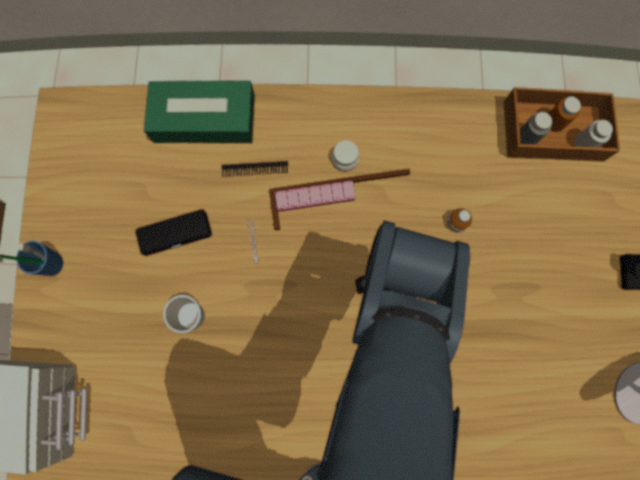

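The organizer is seated in the corner, from (276,200) to (354,190), at (-20,-86) mm within about 1 mm. The short bottle is untouched at (460,218). Next I'll push it with the partly open fingers as a two-point cradle.

```bash
python3 - <<'E'
from h import *
b=np.array([-.120,-.387]); g=np.array([-.024,-.194]); d=(g-b)/np.linalg.norm(g-b)
ang=TH+np.arctan2(d[1],d[0])-np.pi/2
s=b-.056*d; z=.046
a=min((ang,ang+np.pi),key=lambda a:abs(r.inverse_kinematics(P(*s,.2),quat(a))[5]))
r.move_to(P(*s,.2),quat(a)); r.set_gripper(.33)
r.move_linear(P(*s,.07),vel=.2); r.move_linear(P(*s,z),vel=.05)
print("f",np.round(r.current_contact_force(),2),r.current_opening(),r.finger_overhang)
m=g-.043*d; r.move_linear(P(*m,z),vel=.045)
print("f",np.round(r.current_contact_force(),2),r.current_t())
k=creep(*m,*d,z,.0015,14,3)
c=get("side"); save(c,"side4.png"); print(r.current_t())
E
```

```text
Traceback (most recent call last):
TypeError: 'NoneType' object is not subscriptable
```

```bash
python3 - <<'E'
from h import *
b=np.array([-.120,-.387]); g=np.array([-.024,-.194]); d=(g-b)/np.linalg.norm(g-b)
ang=TH+np.arctan2(d[1],d[0])-np.pi/2
s=b-.056*d; z=.046
def j6(a,p): q=r.inverse_kinematics(p,quat(a)); return 9 if q is None else abs(q[5])
a=min((ang,ang+np.pi),key=lambda a:max(j6(a,P(*s,.2)),j6(a,P(*(g-.02*d),z))))
print([(j6(t,P(*s,.2)),j6(t,P(*(g-.02*d),z))) for t in(ang,ang+np.pi)])
r.move_to(P(*s,.2),quat(a)); r.set_gripper(.33)
r.move_linear(P(*s,.07),vel=.2); r.move_linear(P(*s,z),vel=.05)
print("f",np.round(r.current_contact_force(),2),r.current_opening(),r.finger_overhang)
m=g-.043*d; r.move_linear(P(*m,z),vel=.045)
print("f",np.round(r.current_contact_force(),2),r.current_t())
k=creep(*m,*d,z,.0015,14,3)
c=get("side"); save(c,"side4.png"); print(r.current_t())
E
```

```text
[(np.float64(0.22085385194094398), np.float64(0.1491461791608435)), (9, 9)]
f [-0.24 -0.49  0.44] 0.3303552360003929 0.022
f [-0.2  -0.68 -0.14] 29.675
creep end 0.012 f 5.16 f0 0.71
31.725
```

View pics/side4.png

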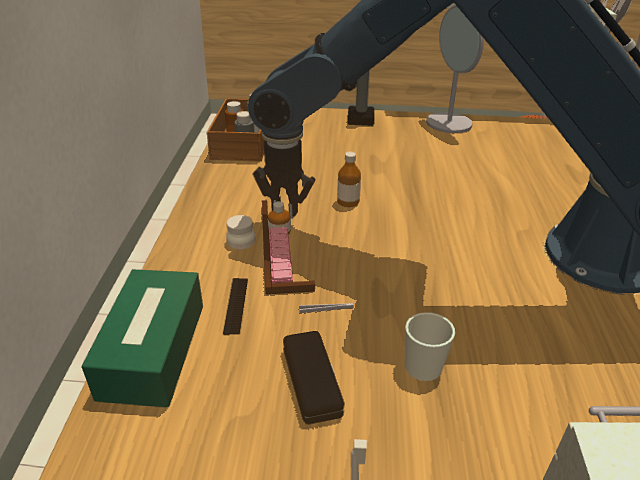

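The bottle (279,215) stands upright against both the organizer's end and the strip. Contact came at the predicted offset. I'll back off and check.

```bash
python3 - <<'E'
from h import *
b=np.array([-.120,-.387]); g=np.array([-.024,-.194]); d=(g-b)/np.linalg.norm(g-b)
r.move_linear(P(*(g-.08*d),.046),vel=.1); r.move_linear(P(*(g-.08*d),.2),vel=.2)
r.move_to(P(-.25,-.35,.25),r.current_ee_rot())
c=get("top"); save(c,"top5.png"); p,a,w=organizer(c,(270,170,360,230)); p=E(p); print(p,a-TH,w)
q,rad=bottle(c,(350,165,395,205),.07); q=E(q); print("short",q,rad,"dist",np.linalg.norm(q-p),r.current_t())
E
```

```text
[-0.02046936 -0.08699734] -0.00028677285 (44.65546417236328, 171.88905334472656)
short [-0.02289391 -0.19628001] 5.147915363311768 dist 0.10930955376739725 34.2
```

View pics/top5.png

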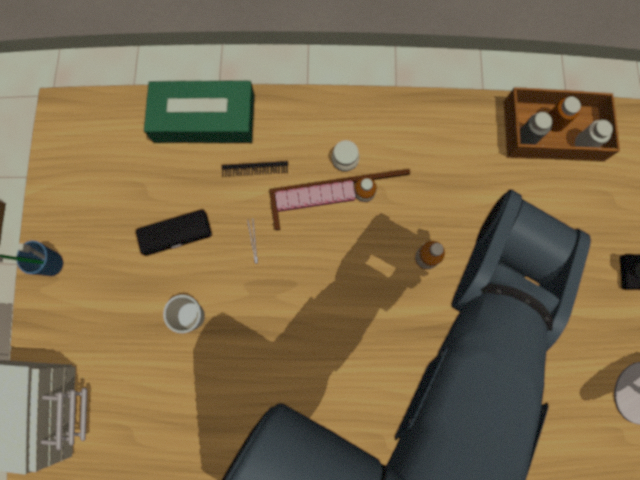

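The organizer lies in the corner at (315,195), with the short bottle at (365,187) touching its end and the strip. The tall bottle (431,254) and the other things are where they were.

```bash
python3 -c "
from cell import r
print(r.hand_in())"
```

```text
the job is handed in; nothing more can be done
None
```

The job is handed in: the last picture shows the organizer in the corner (about 2 mm off nominal, 0.02° from parallel), the short bottle upright against the strip and its free end (centre distance 109 mm), and nothing else visibly moved, at 34 s on the clock; no verdict came back.

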